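Crank the bit holder up out of its soaking well

ROBOT

A 7-joint arm with a two-finger parallel gripper is mounted at the origin on the work surface. World frame = base frame: x ahead of the robot, y to its left, z up, the work surface at z = 0. Lengths are in m, angles in rad, forces in N, time in s.
With the tool pointing down it reaches from about 0.425 to 0.925 m from the base axis. Payload 6.8 kg.
Tool frame: the origin (TCP) lies on the centre line of the jaws, within the pads' length; the fingertips stand 19 mm ahead of it and the grasp point (between the pads) is the TCP (tcp_to_tips is the distance from the TCP to the fingertips, in m); x points along the fingers, y is the direction in which the jaws open and shut, and the axes are right-handed (so a half turn about x gives the same grasp; the last joint's range is limited). The gripper opens to 85 mm and grips with 20 to 120 N. Pads are 22 mm wide; open, the fingers measure 114 mm over their backs; the gripper's body (76 mm by 85 mm) begins 54 mm behind the grasp point. The pads swing forward as they close: fully open they stand 13 mm farther back than shut.
Start: joints at [1.048, 0.477, 0.022, 1.555, -0.011, 1.109, -0.083], TCP at [0.272, -0.618, 0.25] pointing down, gripper open.
Joint ranges: [-2.96, 2.96], [-0.34, 2.1], [-1.41, 1.46], [0.24, 2.44], [-1.37, 4.51], [0.17, 1.92], [-2.96, 2.96]. Speed limits (rad/s): [2.39, 2.39, 3.14, 3.14, 3.14, 3.14, 3.14].

INTERFACE

Orientations are given as a unit quaternion [w, x, y, z].
In Python, from station import get_obs, read_camera, hand_in, spot_in, cut_out, tcp_to_tips gives the robot as it stands.
- The arm moves only by the shell command python3 -m jog 'ROWS' [FORCE]. ROWS is JSON, a list of rows, each an object of numbers: "gripper": the closure, from 0 (fully open) to 1 (shut); "dx", "dy", "dz": the shift along the world's x, y, z in m; "rx", "ry", "rz": the turn, a rotation vector about the world's x, y, z in degrees. In form: [{"gripper": .., "dx": .., "dy": .., "dz": .., "rx": .., "ry": .., "rz": ..}, ...]. A call has 1 to 10 rows; each row is the pose to reach, as a shift and turn from the pose commanded when the call began; what a row does not reach only later rows make up. A row lasts 1/10 s, in which the tool goes at most 50 mm and 8.59 degrees, less where a joint would pass 70% of its speed; a pose out of reach is approached as far as the arm can. A call with a gripper value outside its range is refused whole. The fingers move at their own pace and stop on an object; FORCE is the grip in N (left out, the last holds). Time passes only in rows, so rows that repeat a pose let the fingers close. It gives the time, the measured TCP pose, the force and the opening at its end, in the units of the state.
- get_obs(): the state, without advancing time (a new reading comes with each control period).
- read_camera(name): name is "scene" or "top"; returns a dict with "pixels" (384x512x3 uint8, blue, green, red), "range_z" (384x512 float32, m along the optical axis (not along the pixel's ray), 0 where there is no reading), "camera_matrix" (3x3 intrinsics, pixels), "cam_to_world" (4x4, takes a point from camera to world coordinates). Camera axes: x right, y down, z forward; pixel columns grow to the right and rows downward; lengths in m; the calibration is good to about 2 mm. A picture is of the moment at which its call begins.
- hand_in(): hands the job in, once; it reports no verdict.
Trained networks look in the newest picture that a camera, given by its name, has taken for a name from the list of things; names that differ only in an ending like _2 or _b are one class to them, and where a whole thing is asked for, a point or a joint stands for the part that bears it (a point fixed in the world has none). Each returns a list of dicts, best first, with "conf" (0 to 1); they miss things now and then, are a little off and sometimes report something else, mostly with a low value. They report only what shows in the picture. A call takes as long as a camera call. They do not tell look-alikes from the thing itself.
- spot_in(camera, label): "box" ([centre column, centre row, width, height] in pixels, round what is visible of it).
- cut_out(camera, label): "mask" (384x512 bool, what is visible of it) and "box" ([centre column, centre row, width, height] in pixels, round what is visible of it).
The state is a dict: "t": time; "q": joint angles; "joint_vel": joint speeds; "joint_torque": joint torques, N m; "eef_pos": TCP position; "tool_rot": TCP orientation; "contact_force": force on the tool from outside, world axes, zero at the start; "torque": the same for the moment, N m; "gripper_width": opening from 0.0 (shut) to 1.0 (fully open).
Only numpy, scipy, OpenCV 4.12 (cv2) and the standard library are available. Lean on these libraries where they do the work, as an engineer would, in place of code of your own. Each camera call takes 0.05 s, during which the arm holds its last target. There are 200 camera calls.

TASK

Turn the crank of the soaking station clockwise at an easy, even pace, well under a turn a second, all the way to its top stop, keeping a firm hold of the knob through the heavy point in every turn so that the crank neither races ahead nor springs back. Then take the steel bit holder that has risen out of the collar and set it gently down, upright, near the middle of the shallow steel tray, leaving the crank at its stop and the other things where they are.

Things in the scene. Friction and masses are not known exactly. Their poses are not given: they have to be found in the camera images.
- station: White fixed soaking station, base plate 160 x 340 mm, its origin under the middle on the table; x away from the operator, y to the operator's left. At y +105 mm a round well, 84 mm across, 110 high; at y -80 a console with a top face sloped 30 deg, straight uphill being 50 deg right of x. The crank's axis thus leans 30 deg from vertical, towards the near left (outwards: -0.321, 0.383, 0.866).
- shelf_edge (a point): Middle of the front edge of a fixed clear shelf over the uphill side of the console, 130 mm wide, 90 deep, 6 thick; this point is 283 mm up and, level, 45 mm uphill of the hub. Pots stand on it, two posts hold it. It overhangs the top of the knob's path: an upright gripper does not fit there, one leaning along the crank's axis does. Axes: the station's.
- hub (a point): Fixed point where the crank's axis meets the console's sloped face (station frame: 0, -80, 130 mm). Axes: the station's.
- knob_mid (a point): Where to grip the crank's black knob: a cylinder 26 mm in diameter, 52 long, parallel to the crank's axis, spinning freely on its pin, so the hand need not turn. This point is 55 mm from the axis and 48 mm out from the sloped face; the knob reaches 23 mm beyond it, the steel arm's surface is 29 mm behind it. z points outwards along the axis.
- crank (a joint): Crank angle, rad, 0 to 17.9 (top stop), clockwise seen from the knob side; starts in 0 to 3.2. Seen so, the knob lies 4.2 - angle rad anticlockwise from straight uphill, in the slope. About 3 N at the knob turns it, but within 0.5 rad of uphill (near 4.2, 10.5, 16.8) a spring catch resists with up to 16 N, then pushes on past it; let go there, it kicks back or races. Elsewhere it stays.
- lift (a joint): Height in m of the steel lifting disc inside the well, 32 mm across, driven by the crank at 4 mm per rad; 0 to 0.0716 (top stop). Its top is 25 mm + this over the table. It meets the holder at 0.012 and at the stop has raised it by about 60 mm.
- collar (a point): Centre of the mouth of the well's collar, 110 mm over the table; the hole is 54 mm in diameter. Axes are the station's.
- holder: Loose plain steel bit holder, a cylinder 46 mm in diameter and 55 mm high, 140 to 280 g, with five 8 mm brass bits standing in its top within 13 mm of its middle. Origin: centre of its underside; z up along its axis. It starts on a ledge in the well, its top 18 mm below the collar's mouth; at the top stop its top stands about 42 mm above the collar.
- tray: Shallow square steel tray, fixed, 125 mm outside, 12 mm high, walls and floor 4 mm thick; origin: centre of its underside on the table. It stands to the left or the right of the station.
- jar: Bystander: glass jar with steel lid, 84 mm across, 100 mm high; origin under its centre
- bottle: Bystander: amber bottle, 52 mm across, 150 mm high, beyond the station; origin under its centre
- brush: Bystander: brush, 160 mm long, lying in front of the station; origin under its middle
Mind the look-alikes: they are no part of the job. What is meant by the holder is not green or red, and is the smaller of those in its own colour.

How it is judged:
On the way, in this order (a step that is already met when the one before it is completed fails the run):
1. the crank is turned up to its top stop, past the last heavy point, with the holder on the lift (value of joint crank above 17.5 rad and z of holder in the frame of collar below 0 m and horizontal distance between holder and collar below 0.01 m), for 0.2 s.
2. the holder is lifted out of the collar (z of holder in the frame of collar above 0.01 m), for 0.1 s.
At the end, for the whole second after the job is handed in: The holder stands upright (within 0.1 rad) and at rest on the tray's floor, its centre within 35 mm of the tray's centre, and the crank is still at its top stop (above 17.3 rad) (horizontal distance between holder and tray below 0.035 m and height (world z) of holder below 0.009 m and angle between holder's own z axis and vertical below 0.1 rad and linear speed of holder below 0.02 m/s and value of joint crank above 17.3 rad); the robot touches nothing.
It fails at once if the crank races ahead (over 6 rad/s) (velocity of joint crank above 6 rad/s).
It fails at once if the crank springs back (over 2 rad/s backwards) (velocity of joint crank below -2 rad/s).
It fails at once if the holder is dropped or banged down on the tray (over 35 N) (contact force between holder and tray above 35 N).
It fails at once if a bystander is moved more than 30 mm (distance of any of jar, bottle, brush from where it was at the start of the episode above 0.03 m).
It also fails if it takes over 72 s, if anything falls off the work surface, if the arm or the gripper's body presses on something with over 40 N, if the wrist force passes 120 N, or if a joint passes its speed limit or range.

## Working session

There is one attempt and no reset: what is moved stays moved. The work goes in short steps, Python scripts to look and compute and a shell command to move; the robot and the scene stay as the last step left them, time stands still between calls to the robot, and variables do not carry over. Pictures are saved under pics/ and viewed, about 8 in all and at most 12, crops included, and the job is handed in when it is done.

```bash
ls; mkdir -p pics; python3 - <<'E'
from station import *
import cv2,numpy as np
o=get_obs();print({k:np.round(v,3).tolist() for k,v in o.items()}, tcp_to_tips)
for c in("scene","top"):
    r=read_camera(c);cv2.imwrite(f"pics/{c}0.png",r["pixels"])
    np.savez(f"{c}0.npz",**r)
    print(c,np.round(r["cam_to_world"],3).tolist(),np.round(r["camera_matrix"],1).tolist())
    for l in("station","knob_mid","crank","collar","holder","tray","jar","bottle","brush","lift","hub"):
        try:print(l,[(round(float(d["conf"]),2),np.round(d["box"]).tolist()) for d in spot_in(c,l)][:4])
        except Exception as e:print(l,e)
E
```

```text
pics
{'t': 0.0, 'q': [1.048, 0.478, 0.022, 1.556, -0.012, 1.109, -0.083], 'joint_vel': [-0.0, -0.0, -0.001, -0.001, 0.0, 0.0, -0.001], 'joint_torque': [-0.0, -59.644, 1.608, -28.12, 0.012, 0.009, 0.0], 'eef_pos': [0.272, -0.617, 0.249], 'tool_rot': [-0.145, -0.692, -0.146, 0.692], 'contact_force': [-0.208, -0.24, -0.209], 'torque': [0.04, 0.004, -0.017], 'gripper_width': 1.001} 0.019
scene [[-0.481, 0.66, -0.577, 1.417], [0.877, 0.366, -0.312, 0.441], [0.006, -0.656, -0.755, 1.258], [0.0, 0.0, 0.0, 1.0]] [[467.3, 0.0, 251.1], [0.0, 467.3, 186.7], [0.0, 0.0, 1.0]]
station [(0.63, [267.0, 206.0, 126.0, 131.0])]
knob_mid [(0.47, [263.0, 180.0, 14.0, 14.0])]
crank [(0.66, [262.0, 186.0, 21.0, 28.0])]
collar [(0.73, [266.0, 206.0, 125.0, 125.0]), (0.39, [261.0, 184.0, 23.0, 28.0])]
holder [(0.68, [342.0, 262.0, 21.0, 24.0]), (0.61, [292.0, 278.0, 18.0, 19.0]), (0.43, [306.0, 226.0, 14.0, 8.0])]
tray [(0.56, [364.0, 232.0, 39.0, 37.0])]
jar [(0.76, [181.0, 152.0, 30.0, 30.0])]
bottle []
brush [(0.41, [273.0, 176.0, 10.0, 19.0])]
lift []
hub [(0.67, [266.0, 206.0, 126.0, 128.0])]
top [[-0.018, -0.995, 0.094, 0.497], [-0.999, 0.015, -0.03, 0.018], [0.029, -0.095, -0.995, 1.256], [0.0, 0.0, 0.0, 1.0]] [[396.3, 0.0, 259.3], [0.0, 396.3, 195.1], [0.0, 0.0, 1.0]]
station [(0.65, [245.0, 188.0, 140.0, 91.0])]
knob_mid []
crank [(0.83, [254.0, 215.0, 14.0, 33.0])]
collar [(0.95, [246.0, 186.0, 140.0, 90.0])]
holder [(0.88, [198.0, 259.0, 26.0, 21.0]), (0.77, [152.0, 198.0, 21.0, 24.0]), (0.77, [187.0, 159.0, 15.0, 14.0]), (0.71, [144.0, 254.0, 49.0, 52.0])]
tray [(0.73, [144.0, 255.0, 49.0, 54.0]), (0.69, [253.0, 215.0, 13.0, 33.0])]
jar [(0.55, [372.0, 236.0, 34.0, 25.0])]
bottle [(0.68, [212.0, 138.0, 21.0, 24.0])]
brush [(0.93, [268.0, 255.0, 16.0, 55.0])]
lift []
hub [(0.62, [245.0, 187.0, 142.0, 90.0])]
```

```bash
python3 - <<'E'
import cv2,numpy as np
a=cv2.imread("pics/scene0.png")[110:310,140:410];cv2.imwrite("pics/s1.png",cv2.resize(a,None,fx=2.9,fy=2.9,interpolation=cv2.INTER_CUBIC))
a=cv2.imread("pics/top0.png")[110:300,110:400];cv2.imwrite("pics/t1.png",cv2.resize(a,None,fx=2.7,fy=2.7,interpolation=cv2.INTER_CUBIC))
E
```

```text
(no output)
```

View pics/s1.png

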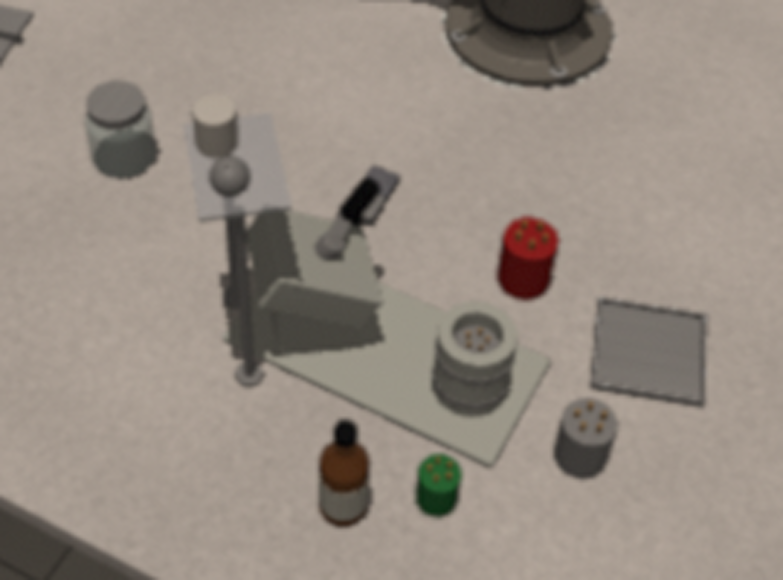

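View pics/t1.png

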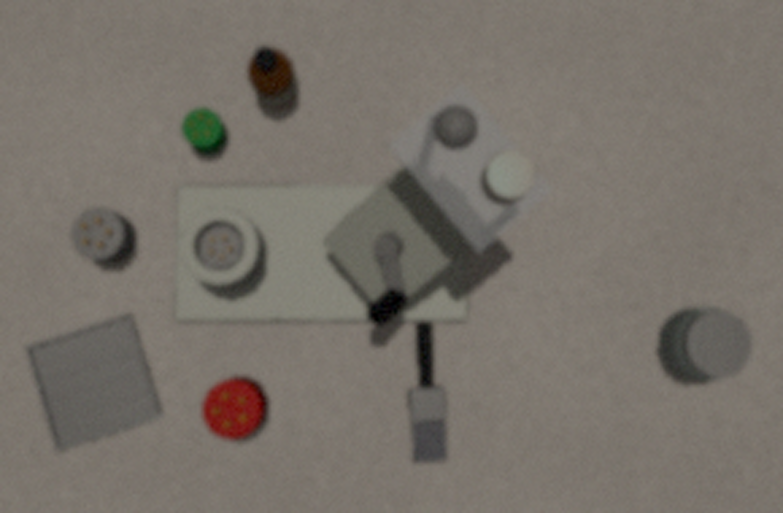

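The scene crop shows the crank with its black knob at (360,203), the well with a grey holder inside at (475,335), the tray at (648,350), and grey, red and green look-alikes at (585,435), (527,257) and (438,485). In the top crop the knob is at (387,306), the well at (219,246), the tray at (95,383) and the loose grey one at (100,236).

Next I'll measure poses from the depth images.

```bash
cat > h.py <<'E'
import numpy as np,cv2
def cloud(r):
    z=r["range_z"];K=r["camera_matrix"];v,u=np.mgrid[:384,:512]
    p=np.stack([(u-K[0,2])/K[0,0]*z,(v-K[1,2])/K[1,1]*z,z],-1)
    T=r["cam_to_world"];return p@T[:3,:3].T+T[:3,3]
def circ(p):
    A=np.c_[2*p,np.ones(len(p))];s=np.linalg.lstsq(A,(p**2).sum(1),rcond=None)[0]
    return s[:2],np.sqrt(s[2]+s[:2]@s[:2])
def frame(psi):  # columns: uphill, left(anticlockwise), axis out; station yaw psi
    R=lambda a:np.array([[np.cos(a),-np.sin(a),0],[np.sin(a),np.cos(a),0],[0,0,1]])
    n=np.array([-.321394,.383022,.866025]);h=np.array([np.cos(np.radians(-50)),np.sin(np.radians(-50)),0])
    u=h*np.cos(np.pi/6)+np.array([0,0,.5]);return R(psi)@np.c_[u,np.cross(n,u),n],R(psi)
E
python3 - <<'E'
from h import *
for c in("scene","top"):
    r=np.load(f"{c}0.npz");P=cloud(r);px=r["pixels"].astype(int)
    ok=r["range_z"]>0
    # table height
    t=P[(ok)&(abs(P[...,2])<.02)];print(c,"table z med",np.median(t[:,2]),np.std(t[:,2]))
    # image boxes
    b=(slice(180,225),slice(165,215)) if c=="top" else (slice(210,255),slice(285,325))
    Q=P[b].reshape(-1,3);top=Q[(Q[:,2]>.1)&(Q[:,2]<.12)];print("collar top n",len(top),np.median(top[:,2]),"mean",top.mean(0),"minmax",top.min(0),top.max(0))
    mec=cv2.minEnclosingCircle(top[:,:2].astype(np.float32));print("mec",mec)
    inn=Q[(Q[:,2]>.08)&(Q[:,2]<.1)&(np.hypot(*(Q[:,:2]-mec[0]).T)<.02)];print("holder top in well",len(inn),np.median(inn,0) if len(inn) else 0)
    # tray
    b=(slice(225,282),slice(118,172)) if c=="top" else (slice(210,252),slice(342,386))
    Q=P[b].reshape(-1,3);m=(Q[:,2]>.0085)&(Q[:,2]<.016);print("tray rim",m.sum(),cv2.minAreaRect(Q[m][:,:2].astype(np.float32)))
    # plane
    V,U=np.mgrid[:384,:512];m=ok&(P[...,2]>.09)&(P[...,2]<.17)
    b=(slice(165,235),slice(225,280)) if c=="top" else (slice(175,220),slice(230,275))
    Q=P[b][m[b]];rng=np.random.default_rng(0);best=0
    for _ in range(500):
        s=Q[rng.choice(len(Q),3,0)];n=np.cross(s[1]-s[0],s[2]-s[0]);l=np.linalg.norm(n)
        if l<1e-9:continue
        n/=l;n*=np.sign(n[2]);
        if n[2]<.8:continue
        i=abs((Q-s[0])@n)<.003
        if i.sum()>best:best=i.sum();I=i
    q=Q[I];c0=q.mean(0);n=np.linalg.svd(q-c0)[2][2];n*=np.sign(n[2]);print("plane",len(Q),best,n,c0,"psi",np.arctan2(n[1],n[0])-np.arctan2(.383,-.321))
    # white plate
    if c=="top":
        m=ok&(P[...,2]>.004)&(P[...,2]<.03);m[:,:170]=0;m[:,292:]=0;m[:170]=0;m[235:]=0
        Q=P[m];print("plate z",np.median(Q[:,2]),cv2.minAreaRect(Q[:,:2].astype(np.float32)),len(Q))
    # black knob
    m=ok&(px.max(-1)<45)&(P[...,2]>.13)
    b=(slice(200,240),slice(235,275)) if c=="top" else (slice(165,195),slice(250,280))
    Q=P[b][m[b]];print("knob",len(Q),Q.mean(0) if len(Q) else 0,Q.min(0),Q.max(0))
    np.save(f"knob_{c}.npy",Q)
E
```

```text
scene table z med 0.001163415856338279 0.004191733838158128
collar top n 366 0.10998246166202319 mean [0.59567122 0.18301661 0.10939661] minmax [0.549331   0.14056325 0.10032628] [0.63726006 0.22338183 0.11642712]
mec ((0.5930068492889404, 0.18108110129833221), 0.044353216886520386)
holder top in well 86 [0.59033545 0.18131175 0.09337921]
tray rim 290 ((0.455461710691452, 0.34119856357574463), (0.1458166390657425, 0.12435028702020645), 17.974468231201172)
plane 1379 638 [-0.31655802  0.3779505   0.87002554] [ 5.98684749e-01 -4.98783444e-04  1.32581018e-01] psi -0.00032628989999627933
knob 95 [0.53098129 0.00681893 0.16209761] [ 0.50995074 -0.0102848   0.13544508] [0.54523169 0.02195619 0.18312815]
top table z med 0.0003906366867216793 0.0034762643720101247
collar top n 413 0.10998927860080854 mean [0.59208573 0.18051729 0.10983564] minmax [0.55144528 0.13947257 0.10029744] [0.63305833 0.22104592 0.11602499]
mec ((0.5920314192771912, 0.18051975965499878), 0.04214639216661453)
holder top in well 144 [0.59075551 0.17997086 0.0925873 ]
tray rim 253 ((0.44682255387306213, 0.3383350372314453), (0.12495041638612747, 0.12547050416469574), 17.313291549682617)
plane 1542 1111 [-0.31583853  0.3909272   0.86453568] [ 0.59666784 -0.00607642  0.1338038 ] psi -0.018004051409766575
plate z 0.011993753638158022 ((0.5963857173919678, 0.07082447409629822), (0.38332492113113403, 0.20290537178516388), 88.9757308959961) 3126
knob 115 [0.52305904 0.00260034 0.16848117] [ 0.50509964 -0.01726553  0.13853499] [0.5414547  0.01950051 0.18493617]
```

```bash
python3 - <<'E'
from h import *
from scipy.optimize import minimize_scalar
from scipy.spatial.transform import Rotation as Ro
C=np.array([.5920,.1805,0])
for psi in(-.018,-.008):
    F,R=frame(psi);hub=C+R@np.array([0,-.185,.13])
    for c in("scene","top"):
        Q=(np.load(f"knob_{c}.npy")-hub)@F
        Q=Q[(Q[:,2]>.025)&(Q[:,2]<.08)]
        def f(a):
            d=Q[:,:2]-.055*np.array([np.cos(a),np.sin(a)]);rad=np.hypot(*d.T)
            s=np.maximum(rad-.013,abs(Q[:,2]-.045)-.026);return np.minimum(abs(s),.008).sum()
        g=np.linspace(-np.pi,np.pi,721);v=[f(a) for a in g];a=g[np.argmin(v)]
        print(psi,c,len(Q),"phi",a,"angle",(4.2-a)%(2*np.pi),min(v)/len(Q),"maxn",Q[:,2].max())
psi=-.016;F,R=frame(psi);hub=C+R@np.array([0,-.185,.13]);print("hub",hub)
q0=Ro.from_quat([-.692,-.146,.692,-.145]).as_matrix();print("tool now\n",q0.round(3))
for s in(1,-1):
    x=-F[:,2];y=s*F[:,1];T=np.c_[x,y,np.cross(x,y)];print(s,Ro.from_matrix(T@q0.T).as_rotvec(degrees=True).round(1))
print("n",F[:,2].round(3),"u",F[:,0].round(3),"v",F[:,1].round(3))
# others from the top view
r=np.load("top0.npz");P=cloud(r)
for n,(u,v) in dict(red=(197,261),grey=(147,197),green=(185,158),jar=(376,237),brush=(268,255),pot1=(278,157),pot2=(298,175),bottle=(210,136)).items():
    print(n,np.median(P[v-3:v+4,u-3:u+4].reshape(-1,3),0).round(3))
E
```

```text
-0.018 scene 89 phi -2.1205750411731104 angle 0.03738973399352474 0.001998310796694723 maxn 0.07359553326027302
-0.018 top 110 phi -2.1205750411731104 angle 0.03738973399352474 0.0009278752478842172 maxn 0.07458426573280759
-0.008 scene 91 phi -2.1205750411731104 angle 0.03738973399352474 0.0018901336473664061 maxn 0.07438023709179169
-0.008 top 111 phi -2.146754979953025 angle 0.06356967277343895 0.0011189478324302423 maxn 0.07542452990385774
hub [ 0.58904013 -0.00447632  0.13      ]
tool now
 [[-0.     0.403 -0.915]
 [ 0.001 -0.915 -0.403]
 [-1.    -0.001 -0.   ]]
1 [-33.7   8.  102.6]
-1 [ -7.6 -31.3 -72.9]
n [-0.315  0.388  0.866] u [ 0.546 -0.672  0.5  ] v [0.776 0.63  0.   ]
red [0.418 0.167 0.079]
grey [0.609 0.316 0.07 ]
green [0.728 0.205 0.056]
jar [ 0.479 -0.357  0.1  ]
brush [ 0.428 -0.044  0.02 ]
pot1 [ 0.676 -0.057  0.324]
pot2 [ 0.631 -0.102  0.336]
bottle [0.776 0.122 0.121]
```

```bash
python3 -m jog '[{"gripper":0,"dx":0.01,"dy":0.03,"dz":0.01,"rx":-0.8,"ry":-3.1,"rz":-7.3},{"gripper":0,"dx":0.02,"dy":0.07,"dz":0.02,"rx":-1.5,"ry":-6.3,"rz":-14.6},{"gripper":0,"dx":0.035,"dy":0.11,"dz":0.03,"rx":-2.3,"ry":-9.4,"rz":-21.9},{"gripper":0,"dx":0.05,"dy":0.15,"dz":0.04,"rx":-3,"ry":-12.5,"rz":-29.2},{"gripper":0,"dx":0.065,"dy":0.19,"dz":0.05,"rx":-3.8,"ry":-15.7,"rz":-36.5},{"gripper":0,"dx":0.08,"dy":0.23,"dz":0.05,"rx":-4.6,"ry":-18.8,"rz":-43.7},{"gripper":0,"dx":0.095,"dy":0.27,"dz":0.05,"rx":-5.3,"ry":-21.9,"rz":-51},{"gripper":0,"dx":0.11,"dy":0.31,"dz":0.05,"rx":-6.1,"ry":-25,"rz":-58.3},{"gripper":0,"dx":0.12,"dy":0.34,"dz":0.05,"rx":-6.8,"ry":-28.2,"rz":-65.6},{"gripper":0,"dx":0.13,"dy":0.36,"dz":0.05,"rx":-7.6,"ry":-31.3,"rz":-72.9}]' 60; python3 -c "
from station import *
print(get_obs()['q'])"
```

```text
t: 2.2
eef_pos: [0.3908, -0.2852, 0.3001]
tool_rot: [-0.158, 0.79, -0.296, -0.513]
contact_force: [0.3, -0.3, -0.2]
gripper_width: 1.004
[ 0.63411747 -0.0838528  -0.22479722  2.20749276  0.25108352  0.62076776
 -2.01106576]
```

```bash
python3 -m jog '[{"gripper":0,"dx":0.01,"dy":0.03,"dz":0,"rx":-2.7,"ry":3.3,"rz":7.4},{"gripper":0,"dx":0.02,"dy":0.06,"dz":0,"rx":-5.4,"ry":6.6,"rz":14.7},{"gripper":0,"dx":0.03,"dy":0.09,"dz":0,"rx":-8,"ry":9.9,"rz":22.1},{"gripper":0,"dx":0.04,"dy":0.12,"dz":0,"rx":-10.7,"ry":13.2,"rz":29.4},{"gripper":0,"dx":0.05,"dy":0.15,"dz":0,"rx":-13.4,"ry":16.5,"rz":36.8},{"gripper":0,"dx":0.06,"dy":0.18,"dz":0,"rx":-16.1,"ry":19.8,"rz":44.2},{"gripper":0,"dx":0.07,"dy":0.21,"dz":0,"rx":-18.8,"ry":23.1,"rz":51.5},{"gripper":0,"dx":0.08,"dy":0.24,"dz":0,"rx":-21.4,"ry":26.4,"rz":58.9},{"gripper":0,"dx":0.085,"dy":0.27,"dz":0,"rx":-24.1,"ry":29.7,"rz":66.2},{"gripper":0,"dx":0.09,"dy":0.295,"dz":0,"rx":-26.8,"ry":33,"rz":73.6}]' && python3 -m jog '[{"gripper":0,"dx":0,"dy":0,"dz":0,"rx":-2.7,"ry":3.3,"rz":7.4},{"gripper":0,"dx":0,"dy":0,"dz":-0.01,"rx":-5.4,"ry":6.6,"rz":14.7},{"gripper":0,"dx":0,"dy":0,"dz":-0.02,"rx":-8,"ry":9.9,"rz":22.1},{"gripper":0,"dx":0,"dy":0,"dz":-0.03,"rx":-10.7,"ry":13.2,"rz":29.4},{"gripper":0,"dx":0,"dy":0,"dz":-0.04,"rx":-13.4,"ry":16.5,"rz":36.8},{"gripper":0,"dx":0,"dy":0,"dz":-0.05,"rx":-16.1,"ry":19.8,"rz":44.2},{"gripper":0,"dx":0,"dy":0,"dz":-0.055,"rx":-18.8,"ry":23.1,"rz":51.5},{"gripper":0,"dx":0,"dy":0,"dz":-0.06,"rx":-21.4,"ry":26.4,"rz":58.9},{"gripper":0,"dx":0,"dy":0,"dz":-0.065,"rx":-24.1,"ry":29.7,"rz":66.2},{"gripper":0,"dx":0,"dy":0,"dz":-0.065,"rx":-26.8,"ry":33,"rz":73.6}]' && python3 -m jog '[{"rx":-1.6,"ry":2,"rz":4.3},{"rx":-3.2,"ry":3.9,"rz":8.7},{"rx":-3.2,"ry":3.9,"rz":8.7}]';cat > st.py <<'E'
from station import *
from h import *
from scipy.spatial.transform import Rotation as Ro
o=get_obs();print("q",np.round(o['q'],3))
F,R=frame(-.016);q=o['tool_rot'];T=Ro.from_quat([q[1],q[2],q[3],q[0]]).as_matrix()
x=-F[:,2];y=F[:,1];W=np.c_[x,y,np.cross(x,y)]
hub=np.array([.589,-.0045,.13])
print("rot to want",Ro.from_matrix(W@T.T).as_rotvec(degrees=True).round(2))
s=(o['eef_pos']-hub)@F;print("slope coords u,v,n",s.round(4),"r",np.hypot(*s[:2]).round(4),"phi",np.arctan2(s[1],s[0]).round(3))
a=-2.13;k=hub+F@[.055*np.cos(a),.055*np.sin(a),.048];print("knob",k.round(4),"delta",(k-o['eef_pos']).round(4),o['contact_force'].round(1))
E
python3 st.py
```

```text
t: 3.2
eef_pos: [0.481, 0.0102, 0.3]
tool_rot: [0.433, 0.652, 0.095, -0.615]
contact_force: [-0.1, 0.2, -1.1]
gripper_width: 1.001
t: 4.2
eef_pos: [0.4805, 0.0084, 0.2341]
tool_rot: [0.793, 0.171, 0.434, -0.392]
contact_force: [-0.8, 0.4, 0.1]
gripper_width: 0.994
q [ 0.19   0.222 -0.793  2.18   0.923  1.047 -0.466]
rot to want [ 5.94 -0.22 -0.51]
slope coords u,v,n [-0.0159 -0.0761  0.1294] r 0.0778 phi -1.776
knob [0.5217 0.0044 0.157 ] delta [ 0.0413 -0.004  -0.0771] [-0.8  0.4  0.1]$[0]: bad value
```

```bash
python3 -m jog '[{"gripper":0,"dx":0.006,"dy":0.015,"dz":0,"rx":3,"ry":-0.1,"rz":-0.3},{"gripper":0,"dx":0.013,"dy":0.031,"dz":0,"rx":5.9,"ry":-0.2,"rz":-0.5},{"gripper":0,"dx":0.013,"dy":0.031,"dz":0,"rx":5.9,"ry":-0.2,"rz":-0.5},{"gripper":0,"dx":0.013,"dy":0.031,"dz":0,"rx":5.9,"ry":-0.2,"rz":-0.5}]'; python3 st.py; python3 - <<'E'
from station import *
import cv2
a=read_camera("scene")["pixels"][130:260,200:360];cv2.imwrite("pics/s2.png",cv2.resize(a,None,fx=4.5,fy=4.5,interpolation=cv2.INTER_CUBIC))
E
```

```text
t: 4.6
eef_pos: [0.4935, 0.0389, 0.2347]
tool_rot: [0.781, 0.217, 0.45, -0.374]
contact_force: [0.5, -0.1, -0.7]
gripper_width: 0.999
q [ 0.205  0.227 -0.809  2.136  0.857  0.995 -0.451]
rot to want [0.01 0.14 0.33]
slope coords u,v,n [-0.0289 -0.0468  0.1376] r 0.055 phi -2.125
knob [0.5217 0.0044 0.157 ] delta [ 0.0282 -0.0345 -0.0777] [ 0.5 -0.1 -0.7]
```

View pics/s2.png

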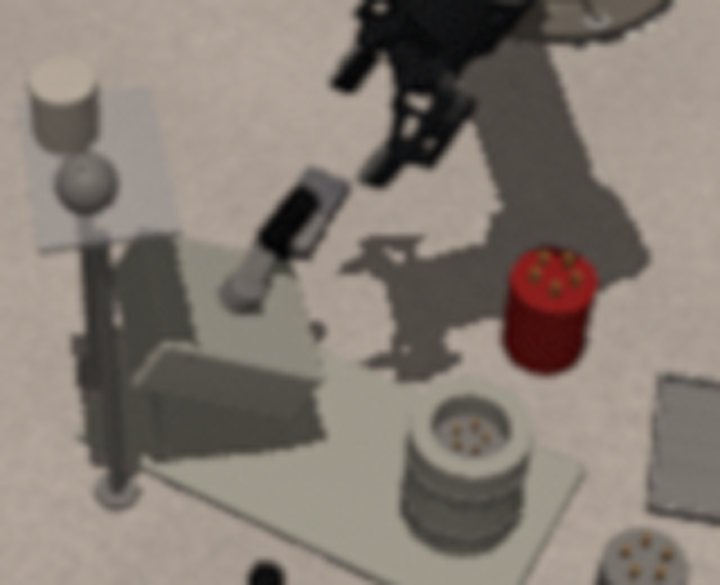

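```bash
python3 -m jog '[{"gripper":0,"dx":0.004,"dy":-0.005,"dz":-0.011},{"gripper":0,"dx":0.009,"dy":-0.011,"dz":-0.025},{"gripper":0,"dx":0.014,"dy":-0.017,"dz":-0.038},{"gripper":0,"dx":0.019,"dy":-0.023,"dz":-0.052},{"gripper":0,"dx":0.023,"dy":-0.028,"dz":-0.063},{"gripper":0,"dx":0.026,"dy":-0.032,"dz":-0.071},{"gripper":0,"dx":0.0275,"dy":-0.034,"dz":-0.0755},{"gripper":0,"dx":0.0275,"dy":-0.034,"dz":-0.0755}]' && python3 -m jog '[{"gripper":0.3},{"gripper":0.5},{"gripper":0.6},{"gripper":0.7},{"gripper":1},{"gripper":1},{"gripper":1},{"gripper":1}]' 60; python3 st.py
```

```text
q [ 0.205  0.227 -0.808  2.137  0.857  0.995 -0.452]
rot to want [0.03 0.11 0.33]
slope coords u,v,n [-0.029  -0.0471  0.1374] r 0.0553 phi -2.123
knob [0.5217 0.0044 0.157 ] delta [ 0.0285 -0.0343 -0.0775] [-0.8 -0.6  0.3]$[0]: bad value
```

```bash
python3 -m jog '[{"gripper":0,"dx":0.004,"dy":-0.005,"dz":-0.011,"rx":0,"ry":0,"rz":0},{"gripper":0,"dx":0.009,"dy":-0.011,"dz":-0.025,"rx":0,"ry":0,"rz":0},{"gripper":0,"dx":0.014,"dy":-0.017,"dz":-0.038,"rx":0,"ry":0,"rz":0},{"gripper":0,"dx":0.019,"dy":-0.023,"dz":-0.052,"rx":0,"ry":0,"rz":0},{"gripper":0,"dx":0.023,"dy":-0.028,"dz":-0.063,"rx":0,"ry":0,"rz":0},{"gripper":0,"dx":0.026,"dy":-0.032,"dz":-0.071,"rx":0,"ry":0,"rz":0},{"gripper":0,"dx":0.0275,"dy":-0.034,"dz":-0.0755,"rx":0,"ry":0,"rz":0},{"gripper":0,"dx":0.0275,"dy":-0.034,"dz":-0.0755,"rx":0,"ry":0,"rz":0}]' && python3 -m jog '[{"gripper":0.3,"dx":0,"dy":0,"dz":0,"rx":0,"ry":0,"rz":0},{"gripper":0.5,"dx":0,"dy":0,"dz":0,"rx":0,"ry":0,"rz":0},{"gripper":0.6,"dx":0,"dy":0,"dz":0,"rx":0,"ry":0,"rz":0},{"gripper":1,"dx":0,"dy":0,"dz":0,"rx":0,"ry":0,"rz":0},{"gripper":1,"dx":0,"dy":0,"dz":0,"rx":0,"ry":0,"rz":0},{"gripper":1,"dx":0,"dy":0,"dz":0,"rx":0,"ry":0,"rz":0},{"gripper":1,"dx":0,"dy":0,"dz":0,"rx":0,"ry":0,"rz":0}]' 60; python3 st.py
```

```text
t: 5.45
eef_pos: [0.5209, 0.0049, 0.1583]
tool_rot: [0.781, 0.217, 0.451, -0.374]
contact_force: [-0.7, -0.0, 0.6]
gripper_width: 1.001
t: 6.15
eef_pos: [0.5217, 0.006, 0.1597]
tool_rot: [0.782, 0.217, 0.45, -0.373]
contact_force: [-1.7, 2.4, 6.1]
gripper_width: 0.288
q [ 0.191  0.379 -0.723  2.172  1.069  0.905 -0.599]
rot to want [-0.09  0.21  0.26]
slope coords u,v,n [-0.0289 -0.0456  0.051 ] r 0.054 phi -2.136
knob [0.5217 0.0044 0.157 ] delta [ 0.0001 -0.0017 -0.0028] [-1.7  2.4  6.1]
```

```bash
python3 - <<'E'
from h import *
import json
F,R=frame(-.016)
p=lambda d:F[:,0]*.055*np.cos(np.radians(d))+F[:,1]*.055*np.sin(np.radians(d))
for n,s,k in(("S",-122,6),("A",-194,10),("B",46,10),("C",-74,10)):
    print(n,"["+",".join('{"gripper":1,'+','.join(f'"d{c}":{round(v*2000)/2000+0:g}' for c,v in zip("xyz",p(s-12*i)-p(s)))+',"rx":0,"ry":0,"rz":0}' for i in range(1,k+1))+"]")
E
```

```text
S [{"gripper":1,"dx":0.0005,"dy":0.0105,"dz":-0.0045,"rx":0,"ry":0,"rz":0},{"gripper":1,"dx":0.0035,"dy":0.021,"dz":-0.008,"rx":0,"ry":0,"rz":0},{"gripper":1,"dx":0.0085,"dy":0.031,"dz":-0.011,"rx":0,"ry":0,"rz":0},{"gripper":1,"dx":0.015,"dy":0.04,"dz":-0.0125,"rx":0,"ry":0,"rz":0},{"gripper":1,"dx":0.0235,"dy":0.048,"dz":-0.013,"rx":0,"ry":0,"rz":0},{"gripper":1,"dx":0.0335,"dy":0.054,"dz":-0.012,"rx":0,"ry":0,"rz":0}]
A [{"gripper":1,"dx":0.0105,"dy":0.004,"dz":0.002,"rx":0,"ry":0,"rz":0},{"gripper":1,"dx":0.0215,"dy":0.006,"dz":0.005,"rx":0,"ry":0,"rz":0},{"gripper":1,"dx":0.032,"dy":0.006,"dz":0.009,"rx":0,"ry":0,"rz":0},{"gripper":1,"dx":0.0425,"dy":0.0035,"dz":0.014,"rx":0,"ry":0,"rz":0},{"gripper":1,"dx":0.0515,"dy":-0.0005,"dz":0.019,"rx":0,"ry":0,"rz":0},{"gripper":1,"dx":0.0595,"dy":-0.007,"dz":0.025,"rx":0,"ry":0,"rz":0},{"gripper":1,"dx":0.0655,"dy":-0.015,"dz":0.0305,"rx":0,"ry":0,"rz":0},{"gripper":1,"dx":0.069,"dy":-0.0245,"dz":0.036,"rx":0,"ry":0,"rz":0},{"gripper":1,"dx":0.071,"dy":-0.0345,"dz":0.0415,"rx":0,"ry":0,"rz":0},{"gripper":1,"dx":0.0705,"dy":-0.045,"dz":0
[... 772 characters left out ...]
dx":-0.0075,"dy":0.0065,"dz":-0.0055,"rx":0,"ry":0,"rz":0},{"gripper":1,"dx":-0.0135,"dy":0.0145,"dz":-0.0115,"rx":0,"ry":0,"rz":0},{"gripper":1,"dx":-0.0175,"dy":0.0235,"dz":-0.017,"rx":0,"ry":0,"rz":0},{"gripper":1,"dx":-0.0195,"dy":0.0335,"dz":-0.022,"rx":0,"ry":0,"rz":0},{"gripper":1,"dx":-0.019,"dy":0.0445,"dz":-0.0265,"rx":0,"ry":0,"rz":0},{"gripper":1,"dx":-0.016,"dy":0.055,"dz":-0.0305,"rx":0,"ry":0,"rz":0},{"gripper":1,"dx":-0.011,"dy":0.065,"dz":-0.033,"rx":0,"ry":0,"rz":0},{"gripper":1,"dx":-0.004,"dy":0.074,"dz":-0.0345,"rx":0,"ry":0,"rz":0},{"gripper":1,"dx":0.004,"dy":0.0815,"dz":-0.035,"rx":0,"ry":0,"rz":0},{"gripper":1,"dx":0.014,"dy":0.088,"dz":-0.0345,"rx":0,"ry":0,"rz":0}]
```

```bash
python3 -m jog '[{"gripper":1,"dx":0.0005,"dy":0.0105,"dz":-0.0045,"rx":0,"ry":0,"rz":0},{"gripper":1,"dx":0.0035,"dy":0.021,"dz":-0.008,"rx":0,"ry":0,"rz":0},{"gripper":1,"dx":0.0085,"dy":0.031,"dz":-0.011,"rx":0,"ry":0,"rz":0},{"gripper":1,"dx":0.015,"dy":0.04,"dz":-0.0125,"rx":0,"ry":0,"rz":0},{"gripper":1,"dx":0.0235,"dy":0.048,"dz":-0.013,"rx":0,"ry":0,"rz":0},{"gripper":1,"dx":0.0335,"dy":0.054,"dz":-0.012,"rx":0,"ry":0,"rz":0}]' 100; cat >> st.py <<'E'
print("force u,v,n",(F.T@o['contact_force']).round(1),"width",o['gripper_width'].round(3) if hasattr(o['gripper_width'],'round') else o['gripper_width'],"t",o['t'])
E
python3 st.py
```

```text
t: 6.75
eef_pos: [0.5535, 0.061, 0.1469]
tool_rot: [0.781, 0.216, 0.451, -0.373]
contact_force: [-6.7, 3.4, 6.0]
gripper_width: 0.286
q [ 0.088  0.478 -0.723  2.073  1.08   0.989 -0.656]
rot to want [-0.09  0.02  0.22]
slope coords u,v,n [-0.055   0.0138  0.0512] r 0.0567 phi 2.896
knob [0.5217 0.0044 0.157 ] delta [-0.0318 -0.0566  0.0101] [-6.7  3.4  6. ]
force u,v,n [-2.9 -3.   8.7] width 0.2858174982181859 t 6.75
```

```bash
python3 -m jog '[{"gripper":1,"dx":0.0105,"dy":0.004,"dz":0.002,"rx":0,"ry":0,"rz":0},{"gripper":1,"dx":0.0215,"dy":0.006,"dz":0.005,"rx":0,"ry":0,"rz":0},{"gripper":1,"dx":0.032,"dy":0.006,"dz":0.009,"rx":0,"ry":0,"rz":0},{"gripper":1,"dx":0.0425,"dy":0.0035,"dz":0.014,"rx":0,"ry":0,"rz":0},{"gripper":1,"dx":0.0515,"dy":-0.0005,"dz":0.019,"rx":0,"ry":0,"rz":0},{"gripper":1,"dx":0.0595,"dy":-0.007,"dz":0.025,"rx":0,"ry":0,"rz":0},{"gripper":1,"dx":0.0655,"dy":-0.015,"dz":0.0305,"rx":0,"ry":0,"rz":0},{"gripper":1,"dx":0.069,"dy":-0.0245,"dz":0.036,"rx":0,"ry":0,"rz":0},{"gripper":1,"dx":0.071,"dy":-0.0345,"dz":0.0415,"rx":0,"ry":0,"rz":0},{"gripper":1,"dx":0.0705,"dy":-0.045,"dz":0.046,"rx":0,"ry":0,"rz":0}]'; python3 st.py
```

```text
t: 7.75
eef_pos: [0.6253, 0.0162, 0.1932]
tool_rot: [0.782, 0.218, 0.451, -0.372]
contact_force: [-2.3, 6.3, 2.0]
gripper_width: 0.284
q [ 0.194  0.477 -0.708  1.922  1.028  1.003 -0.417]
rot to want [-0.23  0.15  0.16]
slope coords u,v,n [0.0375 0.0413 0.0514] r 0.0558 phi 0.833
knob [0.5217 0.0044 0.157 ] delta [-0.1036 -0.0119 -0.0362] [-2.3  6.3  2. ]
force u,v,n [-4.5  2.2  4.9] width 0.28403812149129204 t 7.75
```

```bash
python3 -m jog '[{"gripper":1,"dx":-0.003,"dy":-0.0105,"dz":0.0035,"rx":0,"ry":0,"rz":0},{"gripper":1,"dx":-0.0075,"dy":-0.0205,"dz":0.0065,"rx":0,"ry":0,"rz":0},{"gripper":1,"dx":-0.0145,"dy":-0.0295,"dz":0.008,"rx":0,"ry":0,"rz":0},{"gripper":1,"dx":-0.023,"dy":-0.0375,"dz":0.0085,"rx":0,"ry":0,"rz":0},{"gripper":1,"dx":-0.033,"dy":-0.0435,"dz":0.0075,"rx":0,"ry":0,"rz":0},{"gripper":1,"dx":-0.0435,"dy":-0.0475,"dz":0.0055,"rx":0,"ry":0,"rz":0},{"gripper":1,"dx":-0.054,"dy":-0.0495,"dz":0.0025,"rx":0,"ry":0,"rz":0},{"gripper":1,"dx":-0.065,"dy":-0.0495,"dz":-0.0015,"rx":0,"ry":0,"rz":0},{"gripper":1,"dx":-0.075,"dy":-0.047,"dz":-0.006,"rx":0,"ry":0,"rz":0},{"gripper":1,"dx":-0.0845,"dy":-0.043,"dz":-0.0115,"rx":0,"ry":0,"rz":0}]'; python3 st.py
```

```text
t: 8.75
eef_pos: [0.5419, -0.0269, 0.1821]
tool_rot: [0.782, 0.218, 0.45, -0.372]
contact_force: [7.4, 5.6, -0.7]
gripper_width: 0.283
q [ 0.278  0.352 -0.722  2.133  1.038  0.883 -0.468]
rot to want [-0.22  0.32  0.15]
slope coords u,v,n [ 0.0154 -0.0507  0.0513] r 0.053 phi -1.276
knob [0.5217 0.0044 0.157 ] delta [-0.0201  0.0313 -0.0252] [ 7.4  5.6 -0.7]
force u,v,n [-0.1  9.3 -0.8] width 0.28267876058036684 t 8.75
```

```bash
python3 -m jog '[{"gripper":1,"dx":-0.0075,"dy":0.0065,"dz":-0.0055,"rx":0,"ry":0,"rz":0},{"gripper":1,"dx":-0.0135,"dy":0.0145,"dz":-0.0115,"rx":0,"ry":0,"rz":0},{"gripper":1,"dx":-0.0175,"dy":0.0235,"dz":-0.017,"rx":0,"ry":0,"rz":0},{"gripper":1,"dx":-0.0195,"dy":0.0335,"dz":-0.022,"rx":0,"ry":0,"rz":0},{"gripper":1,"dx":-0.019,"dy":0.0445,"dz":-0.0265,"rx":0,"ry":0,"rz":0},{"gripper":1,"dx":-0.016,"dy":0.055,"dz":-0.0305,"rx":0,"ry":0,"rz":0},{"gripper":1,"dx":-0.011,"dy":0.065,"dz":-0.033,"rx":0,"ry":0,"rz":0},{"gripper":1,"dx":-0.004,"dy":0.074,"dz":-0.0345,"rx":0,"ry":0,"rz":0},{"gripper":1,"dx":0.004,"dy":0.0815,"dz":-0.035,"rx":0,"ry":0,"rz":0},{"gripper":1,"dx":0.014,"dy":0.088,"dz":-0.0345,"rx":0,"ry":0,"rz":0}]' && python3 -m jog '[{"gripper":1,"dx":0.0105,"dy":0.004,"dz":0.002,"rx":0,"ry":0,"rz":0},{"gripper":1,"dx":0.0215,"dy":0.006,"dz":0.005,"rx":0,"ry":0,"rz":0},{"gripper":1,"dx":0.032,"dy":0.006,"dz":0.009,"rx":0,"ry":0,"rz":0},{"gripper":1,"dx":0.0425,"dy":0.0035,"dz":0.014,"rx":0,"ry":0,"rz":0},{"gripper":1,"dx":0.0515,"dy":-0.0005,"dz":0.019,"rx":0,"ry":0,"rz":0},{"gripper":1,"dx":0.0595,"dy":-0.007,"dz":0.025,"rx":0,"ry":0,"rz":0},{"gripper":1,"dx":0.0655,"dy":-0.015,"dz":0.0305,"rx":0,"ry":0,"rz":0},{"gripper":1,"dx":0.069,"dy":-0.0245,"dz":0.036,"rx":0,"ry":0,"rz":0},{"gripper":1,"dx":0.071,"dy":-0.0345,"dz":0.0415,"rx":0,"ry":0,"rz":0},{"gripper":1,"dx":0.0705,"dy":-0.045,"dz":0.046,"rx":0,"ry":0,"rz":0}]'; python3 st.py
```

```text
t: 9.75
eef_pos: [0.5532, 0.0609, 0.1468]
tool_rot: [0.781, 0.216, 0.451, -0.373]
contact_force: [-7.0, 3.8, 7.9]
gripper_width: 0.284
t: 10.75
eef_pos: [0.6253, 0.0161, 0.1933]
tool_rot: [0.782, 0.218, 0.451, -0.372]
contact_force: [-2.6, 5.2, 2.4]
gripper_width: 0.278
q [ 0.201  0.48  -0.718  1.921  1.033  1.007 -0.419]
rot to want [-0.22  0.15  0.17]
slope coords u,v,n [0.0376 0.0412 0.0513] r 0.0558 phi 0.831
knob [0.5217 0.0044 0.157 ] delta [-0.1036 -0.0118 -0.0363] [-2.6  5.2  2.4]
force u,v,n [-3.7  1.3  5. ] width 0.27803081712364625 t 10.75
```

```bash
python3 -m jog '[{"gripper":1,"dx":-0.003,"dy":-0.0105,"dz":0.0035,"rx":0,"ry":0,"rz":0},{"gripper":1,"dx":-0.0075,"dy":-0.0205,"dz":0.0065,"rx":0,"ry":0,"rz":0},{"gripper":1,"dx":-0.0145,"dy":-0.0295,"dz":0.008,"rx":0,"ry":0,"rz":0},{"gripper":1,"dx":-0.023,"dy":-0.0375,"dz":0.0085,"rx":0,"ry":0,"rz":0},{"gripper":1,"dx":-0.033,"dy":-0.0435,"dz":0.0075,"rx":0,"ry":0,"rz":0},{"gripper":1,"dx":-0.0435,"dy":-0.0475,"dz":0.0055,"rx":0,"ry":0,"rz":0},{"gripper":1,"dx":-0.054,"dy":-0.0495,"dz":0.0025,"rx":0,"ry":0,"rz":0},{"gripper":1,"dx":-0.065,"dy":-0.0495,"dz":-0.0015,"rx":0,"ry":0,"rz":0},{"gripper":1,"dx":-0.075,"dy":-0.047,"dz":-0.006,"rx":0,"ry":0,"rz":0},{"gripper":1,"dx":-0.0845,"dy":-0.043,"dz":-0.0115,"rx":0,"ry":0,"rz":0}]' && python3 -m jog '[{"gripper":1,"dx":-0.0075,"dy":0.0065,"dz":-0.0055,"rx":0,"ry":0,"rz":0},{"gripper":1,"dx":-0.0135,"dy":0.0145,"dz":-0.0115,"rx":0,"ry":0,"rz":0},{"gripper":1,"dx":-0.0175,"dy":0.0235,"dz":-0.017,"rx":0,"ry":0,"rz":0},{"gripper":1,"dx":-0.0195,"dy":0.0335,"dz":-0.022,"rx":0,"ry":0,"rz":0},{"gripper":1,"dx":-0.019,"dy":0.0445,"dz":-0.0265,"rx":0,"ry":0,"rz":0},{"gripper":1,"dx":-0.016,"dy":0.055,"dz":-0.0305,"rx":0,"ry":0,"rz":0},{"gripper":1,"dx":-0.011,"dy":0.065,"dz":-0.033,"rx":0,"ry":0,"rz":0},{"gripper":1,"dx":-0.004,"dy":0.074,"dz":-0.0345,"rx":0,"ry":0,"rz":0},{"gripper":1,"dx":0.004,"dy":0.0815,"dz":-0.035,"rx":0,"ry":0,"rz":0},{"gripper":1,"dx":0.014,"dy":0.088,"dz":-0.0345,"rx":0,"ry":0,"rz":0}]' && python3 -m jog '[{"gripper":1,"dx":0.0105,"dy":0.004,"dz":0.002,"rx":0,"ry":0,"rz":0},{"gripper":1,"dx":0.0215,"dy":0.006,"dz":0.005,"rx":0,"ry":0,"rz":0},{"gripper":1,"dx":0.032,"dy":0.006,"dz":0.009,"rx":0,"ry":0,"rz":0},{"gripper":1,"dx":0.0425,"dy":0.0035,"dz":0.014,"rx":0,"ry":0,"rz":0},{"gripper":1,"dx":0.0515,"dy":-0.0005,"dz":0.019,"rx":0,"ry":0,"rz":0},{"gripper":1,"dx":0.0595,"dy":-0.007,"dz":0.025,"rx":0,"ry":0,"rz":0},{"gripper":1,"dx":0.0655,"dy":-0.015,"dz":0.0305,"rx":0,"ry":0,"rz":0},{"gripper":1,"dx":0.069,"dy":-0.0245,"dz":0.036,"rx":0,"ry":0,"rz":0},{"gripper":1,"dx":0.071,"dy":-0.0345,"dz":0.0415,"rx":0,"ry":0,"rz":0},{"gripper":1,"dx":0.0705,"dy":-0.045,"dz":0.046,"rx":0,"ry":0,"rz":0}]'; python3 st.py
```

```text
t: 11.75
eef_pos: [0.5419, -0.0269, 0.1821]
tool_rot: [0.782, 0.218, 0.45, -0.372]
contact_force: [7.3, 4.6, -0.6]
gripper_width: 0.28
t: 12.75
eef_pos: [0.5532, 0.0608, 0.1468]
tool_rot: [0.781, 0.216, 0.451, -0.373]
contact_force: [-6.6, 4.6, 8.6]
gripper_width: 0.279
t: 13.75
eef_pos: [0.6253, 0.0161, 0.1932]
tool_rot: [0.782, 0.218, 0.451, -0.372]
contact_force: [-1.9, 4.4, 1.4]
gripper_width: 0.28
q [ 0.209  0.482 -0.728  1.921  1.037  1.012 -0.421]
rot to want [-0.22  0.15  0.18]
slope coords u,v,n [0.0376 0.0411 0.0513] r 0.0557 phi 0.83
knob [0.5217 0.0044 0.157 ] delta [-0.1035 -0.0117 -0.0363] [-1.9  4.4  1.4]
force u,v,n [-3.3  1.4  3.5] width 0.2800848434041532 t 13.75
```

```bash
python3 -m jog '[{"gripper":1,"dx":-0.003,"dy":-0.0105,"dz":0.0035,"rx":0,"ry":0,"rz":0},{"gripper":1,"dx":-0.0075,"dy":-0.0205,"dz":0.0065,"rx":0,"ry":0,"rz":0},{"gripper":1,"dx":-0.0145,"dy":-0.0295,"dz":0.008,"rx":0,"ry":0,"rz":0},{"gripper":1,"dx":-0.023,"dy":-0.0375,"dz":0.0085,"rx":0,"ry":0,"rz":0},{"gripper":1,"dx":-0.033,"dy":-0.0435,"dz":0.0075,"rx":0,"ry":0,"rz":0},{"gripper":1,"dx":-0.0435,"dy":-0.0475,"dz":0.0055,"rx":0,"ry":0,"rz":0},{"gripper":1,"dx":-0.054,"dy":-0.0495,"dz":0.0025,"rx":0,"ry":0,"rz":0},{"gripper":1,"dx":-0.063,"dy":-0.05,"dz":-0.001,"rx":0,"ry":0,"rz":0},{"gripper":1,"dx":-0.07,"dy":-0.0485,"dz":-0.0035,"rx":0,"ry":0,"rz":0},{"gripper":1,"dx":-0.075,"dy":-0.047,"dz":-0.006,"rx":0,"ry":0,"rz":0}]'; python3 st.py
```

```text
t: 14.75
eef_pos: [0.5508, -0.0309, 0.1872]
tool_rot: [0.782, 0.218, 0.45, -0.372]
contact_force: [4.3, 4.3, -0.3]
gripper_width: 0.282
q [ 0.306  0.361 -0.742  2.11   1.036  0.897 -0.443]
rot to want [-0.22  0.24  0.14]
slope coords u,v,n [ 0.0255 -0.0463  0.0513] r 0.0529 phi -1.067
knob [0.5217 0.0044 0.157 ] delta [-0.0291  0.0353 -0.0302] [ 4.3  4.3 -0.3]
force u,v,n [-0.7  6.1  0. ] width 0.28175665553558016 t 14.75
```

```bash
python3 -m jog '[{"gripper":1,"dx":-0.0015,"dy":0.0005,"dz":-0.001,"rx":0,"ry":0,"rz":0},{"gripper":1,"dx":-0.003,"dy":0.001,"dz":-0.002,"rx":0,"ry":0,"rz":0},{"gripper":1,"dx":-0.0045,"dy":0.0015,"dz":-0.003,"rx":0,"ry":0,"rz":0},{"gripper":1,"dx":-0.006,"dy":0.0025,"dz":-0.0035,"rx":0,"ry":0,"rz":0},{"gripper":1,"dx":-0.006,"dy":0.0025,"dz":-0.0035,"rx":0,"ry":0,"rz":0},{"gripper":1,"dx":-0.006,"dy":0.0025,"dz":-0.0035,"rx":0,"ry":0,"rz":0}]'; python3 st.py
```

```text
t: 15.35
eef_pos: [0.5473, -0.0296, 0.1854]
tool_rot: [0.783, 0.218, 0.448, -0.372]
contact_force: [10.8, 1.0, 0.7]
gripper_width: 0.281
q [ 0.3    0.359 -0.742  2.121  1.044  0.894 -0.461]
rot to want [-0.13  0.46  0.21]
slope coords u,v,n [ 0.0218 -0.0482  0.0513] r 0.0529 phi -1.146
knob [0.5217 0.0044 0.157 ] delta [-0.0256  0.0339 -0.0284] [10.8  1.   0.7]
force u,v,n [ 5.6  9.  -2.4] width 0.2805799485400265 t 15.35
```

```bash
python3 -m jog '[{"gripper":0.65,"dx":-0.004,"dy":0.0015,"dz":-0.0025,"rx":0,"ry":0,"rz":0},{"gripper":0.5,"dx":-0.004,"dy":0.0015,"dz":-0.0025,"rx":0,"ry":0,"rz":0},{"gripper":0.4,"dx":-0.004,"dy":0.0015,"dz":-0.0025,"rx":0,"ry":0,"rz":0},{"gripper":0.4,"dx":-0.004,"dy":0.0015,"dz":-0.0025,"rx":0,"ry":0,"rz":0},{"gripper":0.4,"dx":-0.004,"dy":0.0015,"dz":-0.0025,"rx":0,"ry":0,"rz":0}]' && python3 -m jog '[{"gripper":0.4,"dx":-0.002,"dy":0.0025,"dz":0.0055,"rx":0,"ry":0,"rz":0},{"gripper":0.4,"dx":-0.0065,"dy":0.0075,"dz":0.017,"rx":0,"ry":0,"rz":0},{"gripper":0.4,"dx":-0.011,"dy":0.0135,"dz":0.0305,"rx":0,"ry":0,"rz":0},{"gripper":0.4,"dx":-0.0175,"dy":0.0215,"dz":0.0475,"rx":0,"ry":0,"rz":0},{"gripper":0.4,"dx":-0.0235,"dy":0.029,"dz":0.065,"rx":0,"ry":0,"rz":0},{"gripper":0.4,"dx":-0.0315,"dy":0.039,"dz":0.0865,"rx":0,"ry":0,"rz":0},{"gripper":0.4,"dx":-0.038,"dy":0.0465,"dz":0.104,"rx":0,"ry":0,"rz":0},{"gripper":0.4,"dx":-0.038,"dy":0.0465,"dz":0.104,"rx":0,"ry":0,"rz":0}]'; python3 st.py; python3 - <<'E'
from station import *
from h import *
r=read_camera("scene");np.savez("scene1.npz",**r)
a=r["pixels"][120:270,200:400];cv2.imwrite("pics/s3.png",cv2.resize(a,None,fx=4,fy=4,interpolation=cv2.INTER_CUBIC))
P=cloud(r);t=P[(r["range_z"]>0)&(P[...,2]>.145)&(P[...,2]<.2)&(np.hypot(P[...,0]-.592,P[...,1]-.1805)<.035)]
print(len(t),np.percentile(t[:,2],[5,25,50,75,95,100]).round(4),cv2.minEnclosingCircle(t[:,:2].astype(np.float32)),t.mean(0))
E
```

```text
t: 15.85
eef_pos: [0.5398, -0.0292, 0.1809]
tool_rot: [0.781, 0.217, 0.45, -0.374]
contact_force: [-0.1, -0.2, 0.6]
gripper_width: 0.603
t: 16.65
eef_pos: [0.5027, 0.0199, 0.2879]
tool_rot: [0.783, 0.218, 0.449, -0.372]
contact_force: [0.7, -0.5, -0.6]
gripper_width: 0.601
q [ 0.324  0.147 -0.853  2.075  0.762  1.02  -0.272]
rot to want [-0.09  0.41  0.18]
slope coords u,v,n [ 0.0155 -0.0516  0.1734] r 0.0539 phi -1.28
knob [0.5217 0.0044 0.157 ] delta [ 0.019  -0.0155 -0.1309] [ 0.7 -0.5 -0.6]
force u,v,n [ 0.5  0.2 -0.9] width 0.6014716729232901 t 16.65
165 [0.1475 0.1501 0.1525 0.1541 0.1592 0.1641] ((0.5935107469558716, 0.1816648542881012), 0.024441374465823174) [0.59537355 0.18315843 0.1524904 ]
```

View pics/s3.png

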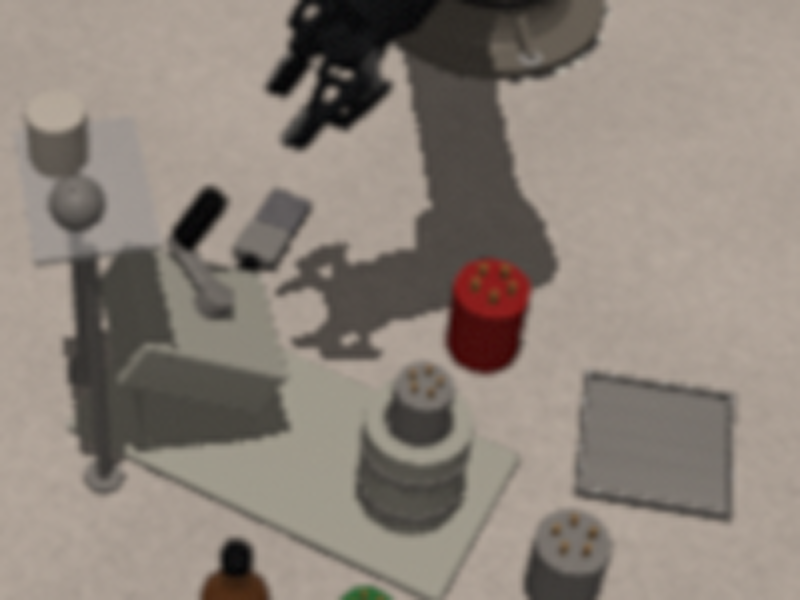

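```bash
python3 -m jog '[{"gripper":0.3,"dx":0.002,"dy":0.02,"dz":0,"rx":2.9,"ry":2.4,"rz":0},{"gripper":0.2,"dx":0.008,"dy":0.045,"dz":0,"rx":5.8,"ry":4.8,"rz":0},{"gripper":0,"dx":0.018,"dy":0.075,"dz":0,"rx":8.7,"ry":7.2,"rz":0},{"gripper":0,"dx":0.03,"dy":0.105,"dz":0,"rx":11.6,"ry":9.6,"rz":0.1},{"gripper":0,"dx":0.045,"dy":0.13,"dz":0,"rx":14.5,"ry":12,"rz":0.1},{"gripper":0,"dx":0.06,"dy":0.15,"dz":0,"rx":17.4,"ry":14.5,"rz":0.2},{"gripper":0,"dx":0.075,"dy":0.16,"dz":0,"rx":20.3,"ry":16.9,"rz":0.2},{"gripper":0,"dx":0.09,"dy":0.161,"dz":-0.02,"rx":23.2,"ry":19.3,"rz":0.2},{"gripper":0,"dx":0.09,"dy":0.161,"dz":-0.02,"rx":23.2,"ry":19.3,"rz":0.2},{"gripper":0,"dx":0.09,"dy":0.161,"dz":-0.02,"rx":23.2,"ry":19.3,"rz":0.2}]'; cat > st2.py <<'E'
from station import *
from h import *
from scipy.spatial.transform import Rotation as Ro
o=get_obs();q=o['tool_rot'];T=Ro.from_quat([q[1],q[2],q[3],q[0]]).as_matrix()
print("q",np.round(o['q'],3),"toolx",T[:,0].round(4),"tooly",T[:,1].round(3))
c=np.cross(T[:,0],[0,0,-1]);print("rot to vertical deg",np.degrees(c).round(2),"to collar",(np.array([.5925,.181,.136])-o['eef_pos']).round(4),"to tray",(np.array([.447,.338,.0])-o['eef_pos']).round(4),"F",o['contact_force'].round(1),o['gripper_width'],o['t'])
E
python3 st2.py
```

```text
t: 17.7
eef_pos: [0.5919, 0.1776, 0.2629]
tool_rot: [0.635, 0.303, 0.641, -0.307]
contact_force: [0.0, 0.3, 0.4]
gripper_width: 1.002
q [ 0.257  0.531 -0.915  1.632  0.44   1.21  -0.074] toolx [-0.0093 -0.0027 -1.    ] tooly [ 0.778  0.628 -0.009]
rot to vertical deg [ 0.15 -0.53  0.  ] to collar [ 0.0006  0.0034 -0.1269] to tray [-0.1449  0.1604 -0.2629] F [0.  0.3 0.4] 1.0018237300207402 17.7
```

```bash
python3 -m jog '[{"gripper":0,"dx":0,"dy":0.002,"dz":-0.015,"rx":0,"ry":-0.2,"rz":0},{"gripper":0,"dx":0.0005,"dy":0.0035,"dz":-0.035,"rx":0.1,"ry":-0.5,"rz":0},{"gripper":0,"dx":0.0005,"dy":0.0035,"dz":-0.055,"rx":0.1,"ry":-0.5,"rz":0},{"gripper":0,"dx":0.0005,"dy":0.0035,"dz":-0.075,"rx":0.1,"ry":-0.5,"rz":0},{"gripper":0,"dx":0.0005,"dy":0.0035,"dz":-0.095,"rx":0.1,"ry":-0.5,"rz":0},{"gripper":0,"dx":0.0005,"dy":0.0035,"dz":-0.11,"rx":0.1,"ry":-0.5,"rz":0},{"gripper":0,"dx":0.0005,"dy":0.0035,"dz":-0.12,"rx":0.1,"ry":-0.5,"rz":0},{"gripper":0,"dx":0.0005,"dy":0.0035,"dz":-0.126,"rx":0.1,"ry":-0.5,"rz":0},{"gripper":0,"dx":0.0005,"dy":0.0035,"dz":-0.126,"rx":0.1,"ry":-0.5,"rz":0}]'; python3 st2.py;  python3 - <<'E'
from station import *
from h import *
r=read_camera("scene")
a=r["pixels"][160:280,250:400];cv2.imwrite("pics/s4.png",cv2.resize(a,None,fx=5,fy=5,interpolation=cv2.INTER_CUBIC))
E
```

```text
t: 18.6
eef_pos: [0.5924, 0.1824, 0.1387]
tool_rot: [0.639, 0.305, 0.638, -0.304]
contact_force: [0.3, -0.5, 0.4]
gripper_width: 0.997
q [ 0.194  0.654 -0.836  1.748  0.569  0.997 -0.178] toolx [ 2.4e-03 -1.0e-04 -1.0e+00] tooly [0.777 0.63  0.002]
rot to vertical deg [0.   0.14 0.  ] to collar [ 0.0001 -0.0014 -0.0027] to tray [-0.1454  0.1556 -0.1387] F [ 0.3 -0.5  0.4] 0.9969957895156524 18.6
```

View pics/s4.png

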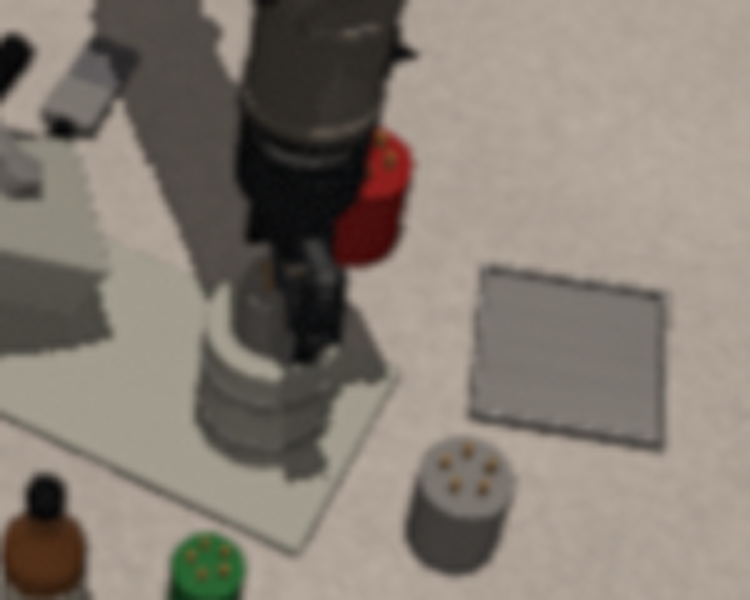

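```bash
python3 -m jog '[{"gripper":0.15,"dx":0,"dy":0,"dz":0,"rx":0,"ry":0,"rz":0},{"gripper":0.3,"dx":0,"dy":0,"dz":0,"rx":0,"ry":0,"rz":0},{"gripper":0.4,"dx":0,"dy":0,"dz":0,"rx":0,"ry":0,"rz":0},{"gripper":0.5,"dx":0,"dy":0,"dz":0,"rx":0,"ry":0,"rz":0},{"gripper":0.8,"dx":0,"dy":0,"dz":0,"rx":0,"ry":0,"rz":0},{"gripper":0.8,"dx":0,"dy":0,"dz":0,"rx":0,"ry":0,"rz":0},{"gripper":0.8,"dx":0,"dy":0,"dz":0,"rx":0,"ry":0,"rz":0}]' 45; python3 st2.py
```

```text
t: 19.35
eef_pos: [0.593, 0.1826, 0.1398]
tool_rot: [0.639, 0.305, 0.637, -0.304]
contact_force: [-1.2, -0.3, 6.0]
gripper_width: 0.527
q [ 0.195  0.653 -0.836  1.747  0.569  0.997 -0.178] toolx [ 3.7e-03  3.0e-04 -1.0e+00] tooly [0.777 0.63  0.003]
rot to vertical deg [-0.01  0.21  0.  ] to collar [-0.0005 -0.0016 -0.0038] to tray [-0.146   0.1554 -0.1398] F [-1.2 -0.3  6. ] 0.5267703877849846 19.35
```

```bash
python3 -m jog '[{"gripper":0.8,"dx":0,"dy":0,"dz":0.004,"rx":0,"ry":0,"rz":0},{"gripper":0.8,"dx":0,"dy":0,"dz":0.01,"rx":0,"ry":0,"rz":0},{"gripper":0.8,"dx":0,"dy":0,"dz":0.018,"rx":0,"ry":0,"rz":0},{"gripper":0.8,"dx":0,"dy":0,"dz":0.028,"rx":0,"ry":0,"rz":0},{"gripper":0.8,"dx":0,"dy":0,"dz":0.038,"rx":0,"ry":0,"rz":0},{"gripper":0.8,"dx":0,"dy":0,"dz":0.05,"rx":0,"ry":0,"rz":0},{"gripper":0.8,"dx":0,"dy":0,"dz":0.06,"rx":0,"ry":0,"rz":0},{"gripper":0.8,"dx":0,"dy":0,"dz":0.07,"rx":0,"ry":0,"rz":0},{"gripper":0.8,"dx":0,"dy":0,"dz":0.075,"rx":0,"ry":0,"rz":0},{"gripper":0.8,"dx":0,"dy":0,"dz":0.075,"rx":0,"ry":0,"rz":0}]' && python3 -m jog '[{"gripper":0.8,"dx":-0.008,"dy":0.008,"dz":0,"rx":0,"ry":0,"rz":0},{"gripper":0.8,"dx":-0.022,"dy":0.024,"dz":0,"rx":0,"ry":0,"rz":0},{"gripper":0.8,"dx":-0.042,"dy":0.045,"dz":0,"rx":0,"ry":0,"rz":0},{"gripper":0.8,"dx":-0.064,"dy":0.068,"dz":0,"rx":0,"ry":0,"rz":0},{"gripper":0.8,"dx":-0.086,"dy":0.091,"dz":0,"rx":0,"ry":0,"rz":0},{"gripper":0.8,"dx":-0.106,"dy":0.113,"dz":0,"rx":0,"ry":0,"rz":0},{"gripper":0.8,"dx":-0.124,"dy":0.132,"dz":0,"rx":0,"ry":0,"rz":0},{"gripper":0.8,"dx":-0.138,"dy":0.147,"dz":0,"rx":0,"ry":0,"rz":0},{"gripper":0.8,"dx":-0.145,"dy":0.155,"dz":0,"rx":0,"ry":0,"rz":0},{"gripper":0.8,"dx":-0.145,"dy":0.155,"dz":0,"rx":0,"ry":0,"rz":0}]'; python3 st2.py;  python3 - <<'E'
from station import *
from h import *
r=read_camera("scene");np.savez("scene2.npz",**r)
a=r["pixels"][130:280,230:430];cv2.imwrite("pics/s5.png",cv2.resize(a,None,fx=4,fy=4,interpolation=cv2.INTER_CUBIC))
E
```

```text
t: 20.35
eef_pos: [0.5931, 0.1826, 0.2151]
tool_rot: [0.64, 0.305, 0.637, -0.303]
contact_force: [-0.3, -0.1, -2.6]
gripper_width: 0.527
t: 21.35
eef_pos: [0.4459, 0.3388, 0.214]
tool_rot: [0.639, 0.304, 0.638, -0.303]
contact_force: [0.5, -0.4, -1.9]
gripper_width: 0.522
q [-0.036  0.491 -0.948  1.826  0.457  1.059 -0.474] toolx [ 2.2e-03  4.0e-04 -1.0e+00] tooly [0.775 0.632 0.002]
rot to vertical deg [-0.03  0.13  0.  ] to collar [ 0.1466 -0.1578 -0.078 ] to tray [ 0.0011 -0.0008 -0.214 ] F [ 0.5 -0.4 -1.9] 0.5224355537418226 21.35
```

View pics/s5.png

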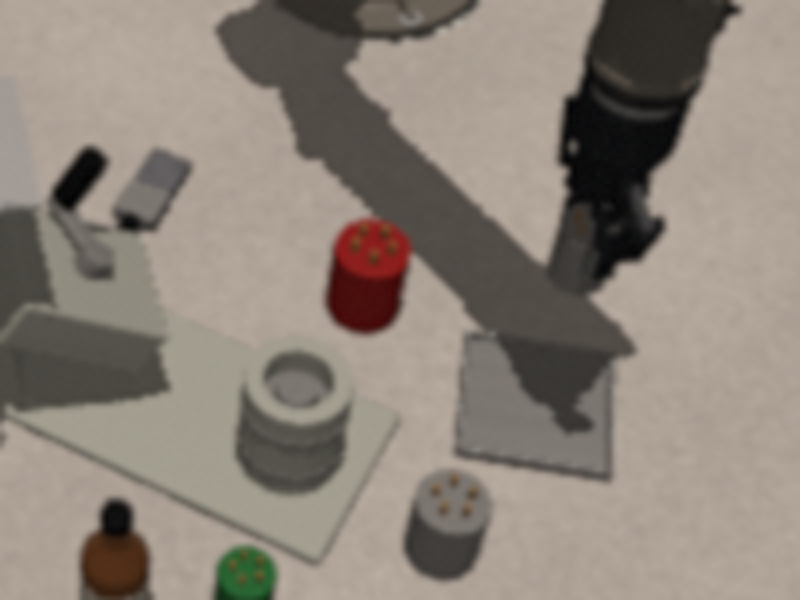

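```bash
python3 -m jog '[{"gripper":0.8,"dx":0.001,"dy":-0.001,"dz":-0.01,"rx":0,"ry":0.1,"rz":0},{"gripper":0.8,"dx":0.001,"dy":-0.001,"dz":-0.03,"rx":0,"ry":0.1,"rz":0},{"gripper":0.8,"dx":0.001,"dy":-0.001,"dz":-0.05,"rx":0,"ry":0.1,"rz":0},{"gripper":0.8,"dx":0.001,"dy":-0.001,"dz":-0.075,"rx":0,"ry":0.1,"rz":0},{"gripper":0.8,"dx":0.001,"dy":-0.001,"dz":-0.1,"rx":0,"ry":0.1,"rz":0},{"gripper":0.8,"dx":0.001,"dy":-0.001,"dz":-0.12,"rx":0,"ry":0.1,"rz":0},{"gripper":0.8,"dx":0.001,"dy":-0.001,"dz":-0.135,"rx":0,"ry":0.1,"rz":0},{"gripper":0.8,"dx":0.001,"dy":-0.001,"dz":-0.146,"rx":0,"ry":0.1,"rz":0},{"gripper":0.8,"dx":0.001,"dy":-0.001,"dz":-0.152,"rx":0,"ry":0.1,"rz":0},{"gripper":0.8,"dx":0.001,"dy":-0.001,"dz":-0.155,"rx":0,"ry":0.1,"rz":0}]' && python3 -m jog '[{"gripper":0.8,"dx":0,"dy":0,"dz":-0.001,"rx":0,"ry":0,"rz":0},{"gripper":0.8,"dx":0,"dy":0,"dz":-0.003,"rx":0,"ry":0,"rz":0},{"gripper":0.8,"dx":0,"dy":0,"dz":-0.005,"rx":0,"ry":0,"rz":0},{"gripper":0.8,"dx":0,"dy":0,"dz":-0.007,"rx":0,"ry":0,"rz":0},{"gripper":0.8,"dx":0,"dy":0,"dz":-0.008,"rx":0,"ry":0,"rz":0},{"gripper":0.8,"dx":0,"dy":0,"dz":-0.008,"rx":0,"ry":0,"rz":0}]'; python3 st2.py
```

```text
t: 22.4
eef_pos: [0.4489, 0.3363, 0.0588]
tool_rot: [0.639, 0.305, 0.638, -0.304]
contact_force: [-0.2, -0.3, -2.9]
gripper_width: 0.525
t: 23.0
eef_pos: [0.4486, 0.3364, 0.051]
tool_rot: [0.639, 0.304, 0.638, -0.304]
contact_force: [-0.5, 0.2, -2.1]
gripper_width: 0.522
q [-0.164  0.696 -0.782  1.934  0.684  0.798 -0.652] toolx [ 1.1e-03  1.0e-04 -1.0e+00] tooly [0.777 0.63  0.001]
rot to vertical deg [-0.    0.06  0.  ] to collar [ 0.1439 -0.1554  0.085 ] to tray [-0.0016  0.0016 -0.051 ] F [-0.5  0.2 -2.1] 0.5219478263730265 23.0
```

Expected contact is about 4 mm lower, so I'll creep down.

```bash
python3 -m jog '[{"gripper":0.8,"dx":0,"dy":0,"dz":-0.001,"rx":0,"ry":0,"rz":0},{"gripper":0.8,"dx":0,"dy":0,"dz":-0.002,"rx":0,"ry":0,"rz":0},{"gripper":0.8,"dx":0,"dy":0,"dz":-0.003,"rx":0,"ry":0,"rz":0},{"gripper":0.8,"dx":0,"dy":0,"dz":-0.003,"rx":0,"ry":0,"rz":0}]' && python3 -m jog '[{"gripper":0.8,"dx":0,"dy":0,"dz":-0.0005,"rx":0,"ry":0,"rz":0},{"gripper":0.8,"dx":0,"dy":0,"dz":-0.001,"rx":0,"ry":0,"rz":0},{"gripper":0.8,"dx":0,"dy":0,"dz":-0.001,"rx":0,"ry":0,"rz":0}]'
```

```text
t: 23.4
eef_pos: [0.4486, 0.3363, 0.048]
tool_rot: [0.639, 0.304, 0.638, -0.304]
contact_force: [0.4, -0.0, -2.4]
gripper_width: 0.526
t: 23.7
eef_pos: [0.4487, 0.3365, 0.0472]
tool_rot: [0.639, 0.305, 0.638, -0.304]
contact_force: [0.6, -0.1, -1.7]
gripper_width: 0.524
```

```bash
python3 -m jog '[{"gripper":0.8,"dx":0,"dy":0,"dz":-0.0005,"rx":0,"ry":0,"rz":0},{"gripper":0.8,"dx":0,"dy":0,"dz":-0.001,"rx":0,"ry":0,"rz":0},{"gripper":0.8,"dx":0,"dy":0,"dz":-0.001,"rx":0,"ry":0,"rz":0}]' && python3 -m jog '[{"gripper":0.8,"dx":0,"dy":0,"dz":-0.0005,"rx":0,"ry":0,"rz":0},{"gripper":0.8,"dx":0,"dy":0,"dz":-0.001,"rx":0,"ry":0,"rz":0},{"gripper":0.8,"dx":0,"dy":0,"dz":-0.001,"rx":0,"ry":0,"rz":0}]'
```

```text
t: 24.0
eef_pos: [0.4487, 0.3365, 0.0472]
tool_rot: [0.639, 0.304, 0.638, -0.304]
contact_force: [-1.4, -2.7, 9.3]
gripper_width: 0.529
t: 24.3
eef_pos: [0.4487, 0.3365, 0.0471]
tool_rot: [0.639, 0.304, 0.637, -0.304]
contact_force: [-4.8, -6.4, 20.3]
gripper_width: 0.521
```

```bash
python3 -m jog '[{"gripper":0.8,"dx":0,"dy":0,"dz":0.001,"rx":0,"ry":0,"rz":0},{"gripper":0.8,"dx":0,"dy":0,"dz":0.0015,"rx":0,"ry":0,"rz":0},{"gripper":0.8,"dx":0,"dy":0,"dz":0.0015,"rx":0,"ry":0,"rz":0}]' 20 && python3 -m jog '[{"gripper":0.45,"dx":0,"dy":0,"dz":0,"rx":0,"ry":0,"rz":0},{"gripper":0.4,"dx":0,"dy":0,"dz":0,"rx":0,"ry":0,"rz":0},{"gripper":0.3,"dx":0,"dy":0,"dz":0,"rx":0,"ry":0,"rz":0},{"gripper":0.2,"dx":0,"dy":0,"dz":0,"rx":0,"ry":0,"rz":0},{"gripper":0,"dx":0,"dy":0,"dz":0,"rx":0,"ry":0,"rz":0},{"gripper":0,"dx":0,"dy":0,"dz":0,"rx":0,"ry":0,"rz":0},{"gripper":0,"dx":0,"dy":0,"dz":0,"rx":0,"ry":0,"rz":0}]'
```

```text
t: 24.6
eef_pos: [0.4487, 0.3365, 0.0472]
tool_rot: [0.639, 0.304, 0.638, -0.304]
contact_force: [-1.2, -1.9, 7.3]
gripper_width: 0.527
t: 25.3
eef_pos: [0.4487, 0.3364, 0.0466]
tool_rot: [0.639, 0.305, 0.638, -0.304]
contact_force: [-0.1, 0.1, -0.9]
gripper_width: 1.004
```

```bash
python3 -m jog '[{"gripper":0,"dx":0,"dy":0,"dz":0.01,"rx":0,"ry":0,"rz":0},{"gripper":0,"dx":0,"dy":0,"dz":0.03,"rx":0,"ry":0,"rz":0},{"gripper":0,"dx":0,"dy":0,"dz":0.06,"rx":0,"ry":0,"rz":0},{"gripper":0,"dx":0,"dy":0,"dz":0.095,"rx":0,"ry":0,"rz":0},{"gripper":0,"dx":0,"dy":0,"dz":0.13,"rx":0,"ry":0,"rz":0},{"gripper":0,"dx":0,"dy":0,"dz":0.165,"rx":0,"ry":0,"rz":0},{"gripper":0,"dx":0,"dy":-0.04,"dz":0.19,"rx":0,"ry":0,"rz":0},{"gripper":0,"dx":0,"dy":-0.08,"dz":0.21,"rx":0,"ry":0,"rz":0},{"gripper":0,"dx":0,"dy":-0.12,"dz":0.22,"rx":0,"ry":0,"rz":0},{"gripper":0,"dx":0,"dy":-0.14,"dz":0.22,"rx":0,"ry":0,"rz":0}]';python3 - <<'E'
from station import *
from h import *
from scipy.spatial.transform import Rotation as Ro
r=read_camera("scene")
a=r["pixels"][120:280,210:410];cv2.imwrite("pics/s6.png",cv2.resize(a,None,fx=3.7,fy=3.7,interpolation=cv2.INTER_CUBIC))
for c in("scene","top"):
    if c=="top":r=read_camera(c)
    P=cloud(r);t=P[(r["range_z"]>0)&(P[...,2]>.05)&(P[...,2]<.085)&(np.hypot(P[...,0]-.4487,P[...,1]-.3365)<.04)]
    print(c,len(t),np.percentile(t[:,2],[25,50,75]).round(4),cv2.minEnclosingCircle(t[:,:2].astype(np.float32)) if len(t) else 0)
    F,R=frame(-.016);Q=(P.reshape(-1,3)-[.589,-.0045,.13])@F
    px=r["pixels"].reshape(-1,3).max(-1)
    Q=Q[(px<45)&(r["range_z"].ravel()>0)&(Q[:,2]>.03)&(Q[:,2]<.08)&(np.hypot(Q[:,0],Q[:,1])<.08)]
    if len(Q):m=Q.mean(0);print("knob pts",len(Q),m.round(3),"crank",(4.2-np.arctan2(m[1],m[0])+4*np.pi).round(2))
print(get_obs()["eef_pos"])
E
```

```text
t: 26.3
eef_pos: [0.4493, 0.1936, 0.2684]
tool_rot: [0.639, 0.305, 0.636, -0.305]
contact_force: [0.3, 0.1, -0.4]
gripper_width: 0.998
scene 148 [0.0579 0.0603 0.0625] ((0.44784507155418396, 0.3363473117351532), 0.025863496586680412)
knob pts 77 [ 0.03  -0.04   0.054] crank 17.69Traceback (most recent call last):
  File "<stdin>", line 9, in <module>
    return _quantile_unchecked(
        a, q, axis, out, overwrite_input, method, keepdims, weights)
    return _ureduce(a,
                    func=_quantile_ureduce_func,
    ...<5 lines>...
                    overwrite_input=overwrite_input,
                    method=method)
    r = func(a, **kwargs)
    result = _quantile(arr,
                       quantiles=q,
    ...<2 lines>...
                       out=out,
                       weights=wgt)
    slices_having_nans = np.isnan(arr[-1, ...])
                                  ~~~^^^^^^^^^
IndexError: index -1 is out of bounds for axis 0 with size 0
```

View pics/s6.png

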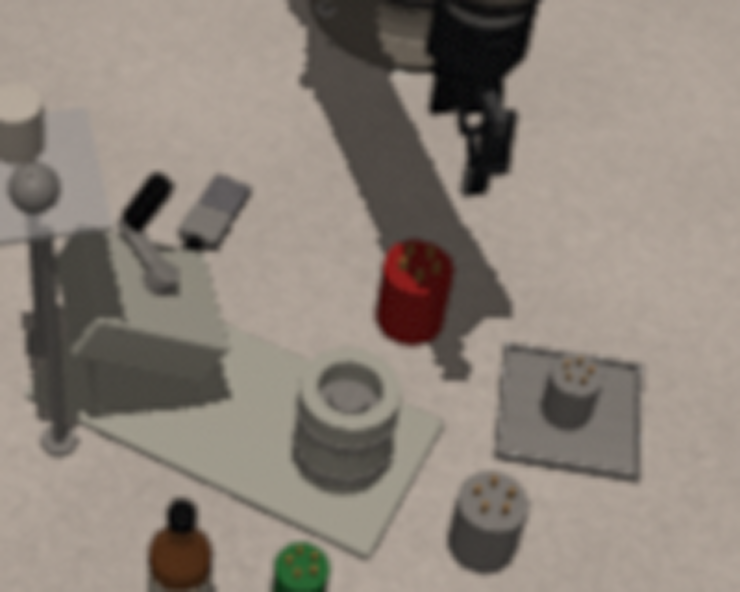

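```bash
python3 -c "
from station import *
print(hand_in())"
```

```text
the job is handed in; nothing more can be done
None
```

I turned the crank clockwise at about 2 rad/s to its top stop, keeping the knob gripped through all three heavy points. I then lifted out the small grey holder, set it on the tray, retreated and handed the job in. No verdict was reported.

- **Holder:** in the last picture it stands upright in the tray. Its measured centre is (0.448, 0.336), about 2 mm from the tray centre at (0.447, 0.338). Its top is at about 60 mm, as expected when it stands on the tray floor. Setting it down I pressed to about 20 N at the wrist (limit 35 N), then backed off before opening the jaws.
- **Crank:** the tool position at the stop gives 17.9 rad, and the resistance rose there. The final depth image gave a rough 17.69 rad, which I put down to only the camera-facing side of the knob being seen. Both are above the required 17.3 rad.
- **Other things:** in the scene pictures the bottle, the brush and the look-alikes stood where they began. The jar was outside the last crops, so I did not check it again. The gripper was clear of everything at the end.
- **Failed checks:** the repeat of the final check from the top camera failed, because no depth points on the holder came back, probably because the arm hid it. Two moves were also refused early on for missing keys in their rows; the arm did not move in either.

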